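# Unlock the shop's cash box with its square key

## Task

Take the square key with the red grip out of its wooden block, put it into the sunken brass lock in the lid of the blue cash box until it is fully home, and turn it clockwise until you feel its stop, to unlock the box. Leave the key standing in the lock. Feel for the socket gently and never force the key, neither pushing nor turning, and leave the jar, the glue bottle, the sticky pads and the stamp where they are.

Things in the scene. Friction and masses are not known exactly. Their poses are not given: they have to be found in the camera images.
- key: Loose square key, 0.11 kg, upright. Origin at the centre of the tip's underside, z up the shank. Steel shank 12 mm square from the tip to 45 mm up (faces along the key's x and y; the lowest 2 mm taper to 10.6 mm square). Above it a flat red grip, 45 to 75 mm above the tip, 42 mm wide along x, 12 mm thick along y: pinch it across y.
- stand: Fixed wooden block 60 x 60 x 30 mm that holds the key upright at the start. Origin under its centre. Its square hole, 14 mm wide and 25 mm deep, is turned like the block, and the key's faces lie along it: the key's tip starts 5 mm above the counter and must be lifted 25 mm to come free.
- cashbox: Blue steel cash box, fixed, 200 (x) x 240 (y) x 90 mm high. Origin under its centre, z up. In the lid's opening lies a brass lock core, a flat hard plate with one square socket: 13 mm wide, 1 mm chamfer, 18 mm deep, so a key fully home has its tip 26 mm below the lid's top. The stamp stands on the lid on the +x side of the lock.
- slot (a point): Centre of the oblong opening, at the lid's top, axes as the box. Opening 26 mm (x) by 54 mm (y), 8 mm deep down to the brass core. On x the socket is centred in it, but the core floats: along y the socket starts anywhere within 14 mm either side of this point. That offset is not measured: look or feel for it. The core slides along y only if pushed by over about 8 N, to 14 mm at most.
- core (a joint): Angle of the brass core, rad. At 0 the socket's sides lie along the box's axes and the core's white line points from the socket along the box's +y. Grows clockwise seen from above; starts at 0 to 0.35 (locked), stops hard at 1.40 (unlocked). About 0.05 N m of friction; stays where left. The key has up to about 0.1 rad of play in the socket.
- jar: Orange jar with a red lid, 72 mm across, 110 mm high, loose on the counter; not to be moved. Origin under its centre.
- glue: White glue bottle with a yellow cap, 52 mm across, 120 mm high, loose on the counter; not to be moved. Origin under its centre.
- pads: Two sticky pads, yellow under green, one loose block 70 x 50 x 24 mm on the counter; not to be moved. Origin under its centre.
- stamp: Small dark wooden stamp, 32 mm across, 50 mm high, standing loose on the cash box's lid; not to be moved. Origin under its centre.

How it is judged:
On the way, in this order (a step that is already met when the one before it is completed fails the run):
1. the key is fully home in the socket of the lock, which is not yet turned (z of key in the frame of slot below -0.0235 m and x of key in the frame of slot between -0.006 and 0.006 m and y of key in the frame of slot between -0.018 and 0.018 m and angle between key's own z axis and vertical below 0.12 rad and value of joint core below 0.7 rad), for 0.1 s.
2. the lock is turned clockwise to its stop with the key in it (z of key in the frame of slot below -0.0235 m and x of key in the frame of slot between -0.006 and 0.006 m and y of key in the frame of slot between -0.018 and 0.018 m and angle between key's own z axis and vertical below 0.12 rad and value of joint core above 1.22 rad), for 0.1 s.
At the end, for the whole second after the job is handed in: The core reads above 1.22 (stop 1.40). The key stands released and still in the socket, tip 23.5 mm or more below the lid, within 6 mm (x) and 18 mm (y) of the slot centre and 0.12 rad of upright. Jar, glue, pads and stamp are within 20 mm of their starts (all of step 2 and contact force between key and the fingers below 0.1 N and linear speed of key below 0.02 m/s and distance of each of jar, glue, pads, stamp from where it was at the start of the episode below 0.02 m); the robot touches nothing.
It fails at once if the key is forced: it presses on the cash box or its lock with more than 60 N (contact force between key and cashbox above 60 N).
It fails at once if the robot touches the lid or lock of the cash box hard (more than 15 N) (contact force between any of the fingers, the arm and cashbox above 15 N).
It fails at once if a bystander (jar, glue bottle, sticky pads, stamp) is shoved more than 20 mm or tipped (distance of any of jar, glue, pads, stamp from where it was at the start of the episode above 0.02 m or angle between any of jar, glue, pads, stamp's own z axis and vertical above 0.35 rad).
It also fails if it takes over 72 s, if anything falls off the work surface, if the arm or the gripper's body presses on something with over 40 N, if the wrist force passes 120 N, or if a joint passes its speed limit or range.

## Robot

A 6-joint arm with a two-finger parallel gripper is mounted at the origin on the work surface. World frame = base frame: x ahead of the robot, y to its left, z up, the work surface at z = 0. Lengths are in m, angles in rad, forces in N, time in s.
With the tool pointing down it reaches from about 0.35 to 0.775 m from the base axis. Payload 5.5 kg.
Tool frame: the origin (TCP) lies midway between the tips of the shut fingers; the grasp point (between the pads) lies grip_point_offset behind it (grip_point_offset is the distance from the TCP to the grasp point, in m); z points along the fingers, y is the line along which they close (so a half turn about z gives the same grasp; the last joint's range is limited). The gripper opens to 85 mm and grips with 20 to 120 N. Pads are 22 mm wide; open, the fingers measure 114 mm over their backs; the gripper's body (76 mm by 85 mm) begins 54 mm behind the grasp point. The pads swing forward as they close: fully open they stand 13 mm farther back than shut.
Start: joints at [0.976, 0.313, 0.046, 1.304, 0, 1.431], TCP at [0.253, 0.517, 0.231] pointing down, gripper open.
Joint ranges: [-2.76, 2.76], [-0.86, 1.69], [-1.03, 1.26], [-2.2, 2.34], [-1.47, 1.5], [-3.14, 3.14]. Speed limits (rad/s): [2.57, 2.57, 3.14, 3.14, 3.14, 3.14].

## Interface

Orientations are given as a rotation vector (axis times angle).
In Python, from bench import observe, capture, camera_model, sign_off, grip_point_offset gives the robot as it stands.
- The arm moves only by the tool send_rows, never from a script. Its argument "deltas" is a list of rows, each a list of 4 numbers: the shift along the world's x, y, z in mm, then the turn about the world's z in degrees. In form: [[dx, dy, dz, twist], ...]. A call has 1 to 8 rows; each row is the pose to reach, as a shift and turn from the pose commanded when the call began; what a row does not reach only later rows make up. A row lasts 1/8 s, in which the tool goes at most 62.5 mm and 10.7 degrees, less where a joint would pass 70% of its speed; a pose out of reach is approached as far as the arm can. A call with a gripper value outside its range is refused whole. "fingers" is the opening, from -1 (shut) to 1 (fully open), so that 0 is half open, set as the call begins (left out, the last holds). The fingers move at their own pace and stop on an object; the grip force is fixed at half the most. Time passes only in rows, so rows that repeat a pose let the fingers close. It gives the time, the measured TCP pose, the force and the opening at its end, in the units of the state.
- observe(): the state, without advancing time (a new reading comes with each control period).
- capture(name): name is "scene" or "top"; returns (picture, depth): 420x560x3 uint8, red, green, blue; 420x560 float32, m along the optical axis (not along the pixel's ray), 0 where there is no reading.
- camera_model(name): a dict with "vfov" (degrees; the focal length in pixels is half the picture's height over the tangent of half this angle, whatever the lens; pixels are square), "cx", "cy" (the principal point, pixels), "R" (3x3) and "t" (3): a world point X has camera coordinates R X + t. Camera axes: x right, y down, z forward; pixel columns grow to the right and rows downward; lengths in m; the calibration is good to about 2 mm. A picture is of the moment at which its call begins. camera_model takes no time and is no camera call.
- sign_off(): hands the job in, once; it reports no verdict.
The state is a dict: "time": time; "joint_pos": joint angles; "dq": joint speeds; "joint_torque": joint torques, N m; "position": TCP position; "eef_rot": TCP orientation; "wrist_force": force on the tool from outside, world axes, zero at the start; "moment": the same for the moment, N m; "grip_width": finger opening in m.
Only numpy, scipy, OpenCV 4.12 (cv2) and the standard library are available. Lean on these libraries where they do the work, as an engineer would, in place of code of your own. Each camera call takes 0.05 s, during which the arm holds its last target. There are 200 camera calls.

## Working session

There is one attempt and no reset: what is moved stays moved. The work goes in short steps, Python scripts to look and compute and a tool call to move; the robot and the scene stay as the last step left them, time stands still between calls to the robot, and variables do not carry over. Pictures are saved under pics/ and viewed, on a budget of 10 in all, crops included, one or two more only if the job needs it, and the job is handed in when it is done.

Besides the shell and the picture viewer there is one more tool, called after ">>>" by a JSON object that holds its "method" and its "body". send_rows: Moves the arm, as the interface text tells. Its arguments: {"type":"object","properties":{"deltas":{"type":"array","items":{"type":"array","items":{"type":"number"}}},"fingers":{"type":"number"}},"required":["deltas"]}

```bash
mkdir -p pics; python3 - <<'E'
from bench import *
import cv2,numpy as np
print(observe(),grip_point_offset)
for n in("scene","top"):
    p,d=capture(n);np.savez(f"{n}0.npz",p=p,d=d);cv2.imwrite(f"pics/{n}0.png",p[:,:,::-1]);print(n,camera_model(n))
E
```

```text
{'time': 0.0, 'joint_pos': array([9.76400397e-01, 3.13975464e-01, 4.49559652e-02, 1.30361372e+00,
       6.87300201e-07, 1.43119829e+00]), 'dq': array([ 0.00097834, -0.00010956,  0.00096699,  0.00092269, -0.00030774,
       -0.000692  ]), 'joint_torque': array([-6.04477318e-04, -4.80628681e+01,  2.98531920e+01,  1.94031000e-02,
       -1.99918281e-04, -3.66394488e-06]), 'position': array([0.25229517, 0.51610559, 0.23041366]), 'eef_rot': array([-7.08104836e-01, -3.06007187e+00,  2.69229060e-03]), 'wrist_force': array([ 0.42067764,  0.16003661, -0.19685728]), 'moment': array([ 0.02903436, -0.00941829, -0.00061652]), 'grip_width': 0.08570270863838121} 0.0187
scene {'vfov': 56.031254248351395, 'cx': 276.7766447147245, 'cy': 207.46002728009276, 'R': array([[ 0.34242366,  0.9395375 ,  0.00391498],
       [ 0.81877074, -0.29636009, -0.49171656],
       [-0.4608259 ,  0.17158085, -0.87074652]]), 't': array([-0.25740133, -0.44224035,  1.04972684])}
top {'vfov': 42.624027584513954, 'cx': 286.37047838603405, 'cy': 208.45155595273766, 'R': array([[ 0.01829362, -0.9994717 ,  0.02686393],
       [-0.99515232, -0.02079812, -0.09612128],
       [ 0.09662921, -0.02497529, -0.99500705]]), 't': array([0.05023521, 0.59592217, 1.12949004])}
```

View pics/scene0.png

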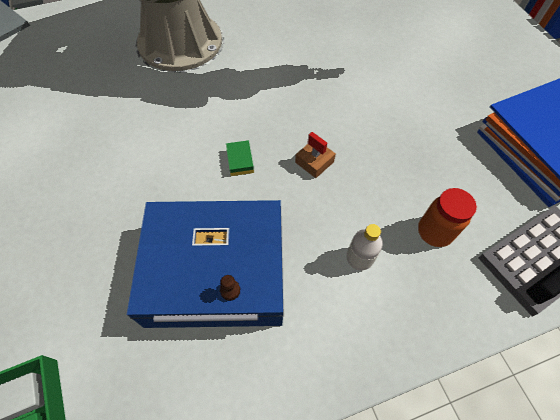

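View pics/top0.png

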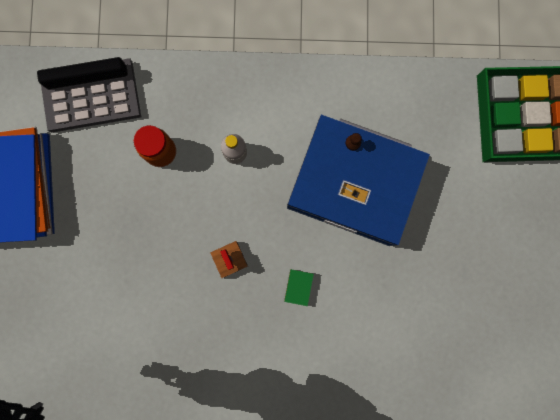

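The scene view shows the key and block at about (315,150) and the lock opening at (210,237). In the top view they are at (229,259) and (354,192), with the stamp at (354,142).

```bash
cat > h.py <<'E'
import numpy as np,cv2
from bench import *
def ray(n,u,v,z):
    m=camera_model(n);f=210/np.tan(np.radians(m['vfov']/2))
    d=m['R'].T@np.array([(u-m['cx'])/f,(v-m['cy'])/f,1]);c=-m['R'].T@m['t']
    return c+d*(z-c[2])/d[2]
def pix(n,X):
    m=camera_model(n);f=210/np.tan(np.radians(m['vfov']/2));q=m['R']@np.array(X)+m['t']
    return np.array([f*q[0]/q[2]+m['cx'],f*q[1]/q[2]+m['cy']])
def blob(mask,roi):
    u0,v0,u1,v1=roi;k=np.zeros(mask.shape,np.uint8);k[v0:v1,u0:u1]=mask[v0:v1,u0:u1]
    c=max(cv2.findContours(k,0,2)[0],key=cv2.contourArea);m=cv2.moments(c)
    return c.reshape(-1,2),(m['m10']/m['m00'],m['m01']/m['m00'])
def rect(n,c,z):
    P=np.array([ray(n,u,v,z)[:2] for u,v in c]);(x,y),s,a=cv2.minAreaRect((P*1000).astype(np.float32));return np.round([x,y,*s,a],1)
E
python3 - <<'E'
from h import *
ims=[]
for n,lid,slot,key,st in(("scene",(120,190,300,325),(185,222,235,252),(300,128,332,156),(290,125,340,180)),("top",(280,110,435,250),(332,172,378,212),(215,240,245,275),(205,238,250,280))):
    z=np.load(n+"0.npz");p=z['p'].astype(int);d=z['d'];r,g,b=p[...,0],p[...,1],p[...,2]
    c,_=blob(((b>r+40)&(b>g+25)).astype(np.uint8),lid);print(n,"lid",rect(n,c,.09))
    c,_=blob((r+g>b+120).astype(np.uint8),slot);print("slot",rect(n,c,.09),rect(n,c,.082))
    c,_=blob(((r>120)&(g<50)&(b<60)).astype(np.uint8),key);print("key",rect(n,c,.08),cv2.minAreaRect(c))
    c,_=blob(((r>g+25)&(r>b+25)).astype(np.uint8),st);print("stand",rect(n,c,.03))
    for q in(slot,st):
        u0,v0,u1,v1=q;ims.append(cv2.resize(p[v0-4:v1+4,u0-4:u1+4].astype(np.uint8),(390,290),interpolation=cv2.INTER_CUBIC))
o=np.vstack([np.hstack(ims[:2]),np.hstack(ims[2:])]);cv2.imwrite("pics/crop.png",o[:,:,::-1])
E
```

```text
scene lid [655.2 -84.9 240.1 200.8  70.9]
slot [626.  -75.   60.   30.   70.1] [622.  -75.1  60.8  30.4  70.1]
key [486.  183.2  40.4   9.5  26. ] ((317.69732666015625, 138.41619873046875), (18.821495056152344, 3.9701590538024902), 36.02737808227539)
stand [483.  185.   99.8  70.4  13.8]
top lid [653.3 -84.6 240.  200.7  70.9]
slot [625.5 -74.6  59.1  30.3  70.8] [626.5 -75.8  59.5  30.5  70.8]
key [484.  184.3  40.3  10.4  25.5] ((225.76803588867188, 259.10308837890625), (19.900785446166992, 5.178265571594238), 66.03751373291016)
stand [484.5 183.3  59.8  60.7  26. ]
```

View pics/crop.png

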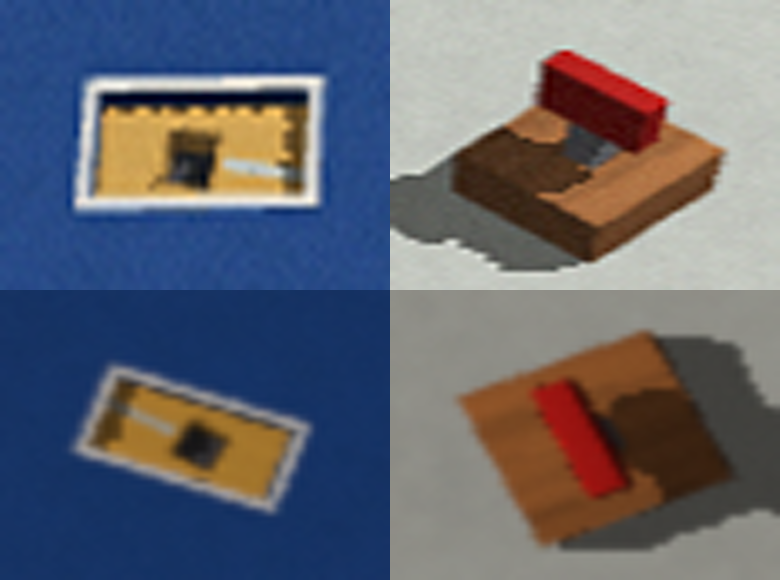

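The crops show the rim, and inside it the dark socket left of centre in the scene view. The white line runs toward box +y, with the core turned slightly clockwise. Next I measure the socket and line on the core plane, and the stamp.

```bash
python3 - <<'E'
from h import *
c0=np.array([626,-75]);a=np.radians(-19.1);X=np.array([np.cos(a),np.sin(a)]);Y=np.array([-X[1],X[0]])
for n in("scene","top"):
    p=np.load(n+"0.npz")['p']
    # rectify core plane z=.082 in box axes, 8 px/mm
    box=np.float32([[-15,-30],[15,-30],[15,30],[-15,30]])
    src=np.float32([pix(n,[*((c0+q[0]*X+q[1]*Y)/1000),.082]) for q in box])
    dst=np.float32([[(q[0]+15)*8,(30-q[1])*8] for q in box])
    w=cv2.warpPerspective(p,cv2.getPerspectiveTransform(src,dst),(240,480),flags=cv2.INTER_CUBIC);cv2.imwrite(f"w{n}.png",w[:,:,::-1])
    for lbl,m in(("sock",(w.max(2)<90)),("line",(w[...,2]>120)&(w.min(2)>100))):
        k=np.zeros((480,240),np.uint8);k[72:408,36:204]=m[72:408,36:204]
        for c in cv2.findContours(k*255,0,2)[0]:
            if cv2.contourArea(c)>700:
                (u,v),s,an=cv2.minAreaRect(c);print(n,lbl,np.round([u/8-15,30-v/8,s[0]/8,s[1]/8,an],1))
a=[cv2.imread(f"w{n}.png") for n in("scene","top")];cv2.imwrite("pics/w.png",np.hstack(a))
p=np.load("top0.npz");im=p['p'].astype(int);c,_=blob(((im.max(2)<75)&(im[...,0]>im[...,2])).astype(np.uint8),(340,128,366,155));(u,v),r=cv2.minEnclosingCircle(c);print("stamp",u,v,r,ray("top",u,v,.12))
E
```

```text
scene sock [ 1.2 -3.2 12.5 11.9  9.5]
scene line [ 9.6  0.1 41.9  1.5 90. ]
scene line [ 3.2 12.9  4.1 16.6  6.9]
top sock [-0.9 -3.6 12.9 12.4  8.4]
stamp 353.3349609375 140.95631408691406 8.375832557678223 [ 0.72496425 -0.06789815  0.12      ]
```

View pics/w.png

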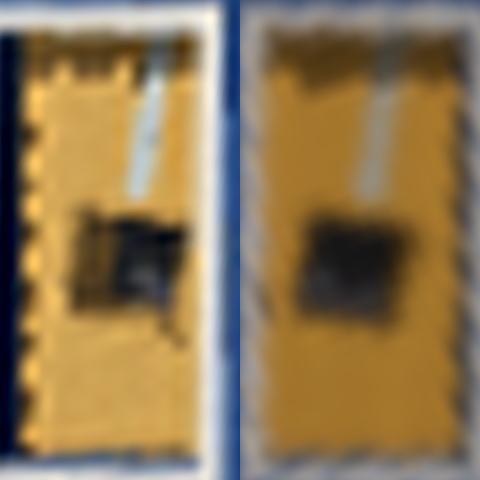

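>>> {"method": "send_rows", "body": {"deltas": [[30,-40,0,8],[60,-90,0,17],[95,-145,0,26],[130,-200,0,35],[165,-255,0,44],[200,-300,0,52],[232.7,-332.6,0,52],[232.7,-332.6,0,52]], "fingers": 0.3}}

```text
time: 1.1
position: [0.4874, 0.1811, 0.2306]
eef_rot: [0.696, -3.063, 0.001]
wrist_force: [-0.2, 0.1, 0.3]
grip_width: 0.0553
```

The rectified core plane shows the socket at box (0, -3.4) mm and the white line tilted about 7.5° clockwise. Next is descending on the key.

>>> {"method": "send_rows", "body": {"deltas": [[-2.4,2.4,-30,0.4],[-2.4,2.4,-70,0.4],[-2.4,2.4,-110,0.4],[-2.4,2.4,-140,0.4],[-2.4,2.4,-165,0.4],[-2.4,2.4,-182,0.4],[-2.4,2.4,-182,0.4],[-2.4,2.4,-182,0.4]]}}

```text
time: 2.1
position: [0.4828, 0.187, 0.0499]
eef_rot: [-0.717, 3.058, 0.0]
wrist_force: [-0.0, -0.1, 0.1]
grip_width: 0.0558
```

>>> {"method": "send_rows", "body": {"deltas": [[2.2,-3.5,-2,-0.4],[2.2,-3.5,-2,-0.4],[2.2,-3.5,-2,-0.4]]}}

```text
time: 2.48
position: [0.4854, 0.1828, 0.0477]
eef_rot: [-0.705, 3.061, 0.0]
wrist_force: [-1.2, -0.1, -0.0]
grip_width: 0.0554
```

>>> {"method": "send_rows", "body": {"deltas": [[0,0,0,0],[0,0,0,0],[0,0,0,0],[0,0,0,0],[0,0,0,0],[0,0,0,0]], "fingers": -1}}

```text
time: 3.22
position: [0.4852, 0.1828, 0.0474]
eef_rot: [-0.705, 3.061, -0.0]
wrist_force: [0.8, -0.9, 0.4]
grip_width: 0.0112
```

>>> {"method": "send_rows", "body": {"deltas": [[0,0,8,0],[0,0,20,0],[0,0,35,0],[0,0,60,0],[0,0,90,0],[0,0,110,0],[0,0,120,0],[0,0,120,0]]}}

```text
time: 4.22
position: [0.4856, 0.183, 0.1682]
eef_rot: [-0.705, 3.06, 0.0]
wrist_force: [-0.0, -0.3, -1.2]
grip_width: 0.0115
```

>>> {"method": "send_rows", "body": {"deltas": [[20,-35,0,6],[40,-75,0,12],[60,-115,0,18],[80,-155,0,24],[100,-195,0,30],[120,-230,0,36],[135,-250,0,37.4],[140,-261,0,37.4]]}}

```text
time: 5.22
position: [0.625, -0.0792, 0.1657]
eef_rot: [1.647, -2.674, -0.003]
wrist_force: [-0.4, 0.6, -1.1]
grip_width: 0.0111
```

>>> {"method": "send_rows", "body": {"deltas": [[0,0,0,0],[0,0,0,0]]}}

```text
time: 5.48
position: [0.6243, -0.0771, 0.167]
eef_rot: [1.65, -2.673, -0.002]
wrist_force: [0.7, 0.1, -1.3]
grip_width: 0.011
```

```bash
python3 - <<'E'
from h import *
o=observe();print(o['position'],o['wrist_force'],o['joint_pos'])
R=cv2.Rodrigues(o['eef_rot'])[0];print(np.degrees(np.arctan2(R[1,1],R[0,1])))
ims=[]
for n in("scene","top"):
    p,d=capture(n);np.savez(f"{n}1.npz",p=p,d=d);u,v=pix(n,o['position']).astype(int);print(n,u,v)
    ims.append(cv2.resize(p[max(v-50,0):max(v-50,0)+100,u-50:u+50],(400,400),interpolation=cv2.INTER_CUBIC))
cv2.imwrite("pics/held.png",np.hstack(ims)[:,:,::-1])
E
```

```text
[ 0.62432742 -0.07711748  0.16702265] [ 0.73606543  0.11845628 -1.31456189] [-2.50556498e-01  4.42719355e-01  7.83263489e-02  1.20776141e+00
  2.93897888e-04 -1.35668648e+00]
153.37656783476297
scene 201 213
top 361 187
```

View pics/held.png

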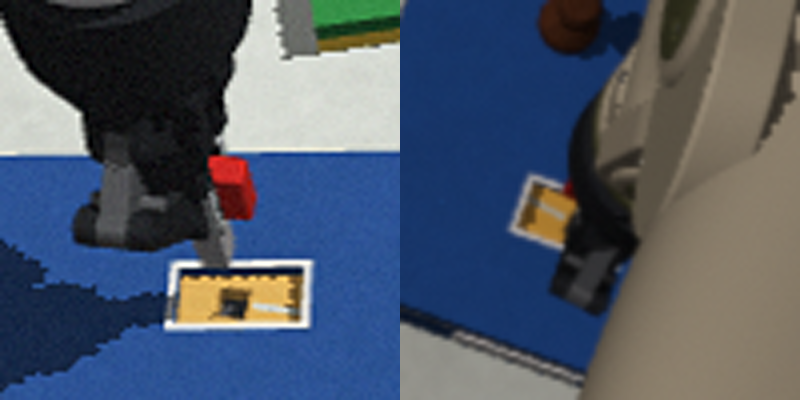

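```bash
python3 - <<'E'
from h import *
P=np.array([.6243,-.0771,.1670]);t=P-[0,0,.0424]
p=np.load("scene1.npz")['p'];print("tip pred",pix("scene",t)); print(pix("scene",t+[0,0,.045]),ray("scene",205.5,229,.1246))
a=np.radians(63.4);
for zz in(.045,.075):
  for s in(-1,1):
    for w in(-6,6):
      print(zz,s,w,pix("scene",t+[s*.021*np.cos(a)-w*.001*np.sin(a),s*.021*np.sin(a)+w*.001*np.cos(a),zz]).round(1))
for s in(-1,1):
  for w in(-1,1):
    print("tip corner",pix("scene",t+[.006*(s*np.cos(a)-w*np.sin(a)),.006*(s*np.sin(a)+w*np.cos(a)),.0]).round(1))
cv2.imwrite("pics/tip.png",cv2.resize(p[190:245,170:240],(700,550),interpolation=cv2.INTER_CUBIC)[:,:,::-1])
E
```

```text
tip pred [205.53401227 226.26033719]
[201.00582859 212.95729502] [ 0.62908317 -0.07843433  0.1246    ]
0.045 -1 -6 [186.6 215. ]
0.045 -1 6 [188.4 208.1]
0.045 1 -6 [213.8 217.8]
0.045 1 6 [215.3 210.9]
0.075 -1 -6 [182.6 205.2]
0.075 -1 6 [184.4 198.1]
0.075 1 -6 [211.  208.1]
0.075 1 6 [212.6 201. ]
tip corner [201.1 229.2]
tip corner [202.7 222.6]
tip corner [208.4 229.9]
tip corner [209.9 223.4]
```

View pics/tip.png

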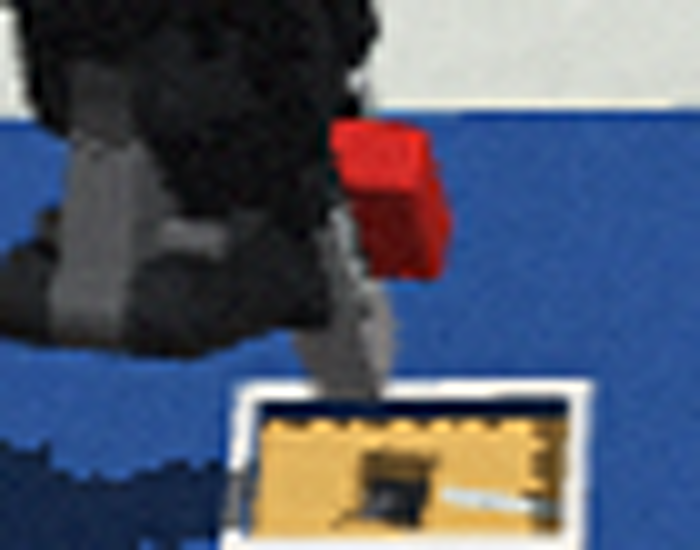

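The held key matches the predicted corner pixels within about 1 px, so the key-in-hand offset is about zero. Next is moving over the socket and descending gently.

>>> {"method": "send_rows", "body": {"deltas": [[0.5,-0.9,-10,0],[0.5,-0.9,-20,0],[0.5,-0.9,-30,0],[0.5,-0.9,-36,0],[0.5,-0.9,-38,0],[0.5,-0.9,-38,0]]}}

```text
time: 6.32
position: [0.6256, -0.0791, 0.1293]
eef_rot: [1.649, -2.674, -0.0]
wrist_force: [-0.6, -0.1, -0.6]
grip_width: 0.0113
```

>>> {"method": "send_rows", "body": {"deltas": [[0,0,-1,0],[0,0,-2,0],[0,0,-3,0],[0,0,-4,0]]}}

```text
time: 6.82
position: [0.6256, -0.079, 0.1253]
eef_rot: [-1.649, 2.674, 0.0]
wrist_force: [-0.5, -1.1, -1.3]
grip_width: 0.011
```

>>> {"method": "send_rows", "body": {"deltas": [[-0.7,0.8,0,0],[-0.7,0.8,-0.5,0],[-0.7,0.8,-1,0],[-0.7,0.8,-1.5,0],[-0.7,0.8,-2,0]]}}

```text
time: 7.45
position: [0.6249, -0.0783, 0.1233]
eef_rot: [1.649, -2.674, -0.0]
wrist_force: [0.6, -0.0, -1.9]
grip_width: 0.0111
```

>>> {"method": "send_rows", "body": {"deltas": [[0,0,-0.5,0],[0,0,-1,0],[0,0,-1.5,0]]}}

```text
time: 7.82
position: [0.6249, -0.0782, 0.1218]
eef_rot: [1.649, -2.674, -0.0]
wrist_force: [-0.4, 0.1, -0.5]
grip_width: 0.0109
```

No contact yet at 2.5 mm below the nominal core top, so the tip looks to be entering the socket.

>>> {"method": "send_rows", "body": {"deltas": [[0,0,-1,0],[0,0,-2,0],[0,0,-3,0]]}}

```text
time: 8.2
position: [0.6249, -0.0782, 0.1187]
eef_rot: [1.649, -2.674, -0.0]
wrist_force: [-0.4, -0.6, -1.6]
grip_width: 0.0111
```

>>> {"method": "send_rows", "body": {"deltas": [[0,0,-1,0],[0,0,-2,0],[0,0,-3,0]]}}

```text
time: 8.57
position: [0.6249, -0.0782, 0.1158]
eef_rot: [1.649, -2.674, -0.0]
wrist_force: [0.4, 1.3, -0.8]
grip_width: 0.0108
```

In the socket with no force. Continuing to the bottom (nominal TCP 0.1064).

>>> {"method": "send_rows", "body": {"deltas": [[0,0,-1.5,0],[0,0,-3,0],[0,0,-4.5,0],[0,0,-6,0]]}}

```text
time: 9.07
position: [0.6249, -0.0782, 0.1097]
eef_rot: [1.649, -2.674, -0.0]
wrist_force: [0.6, 0.2, -1.4]
grip_width: 0.011
```

>>> {"method": "send_rows", "body": {"deltas": [[0,0,-0.5,0],[0,0,-1,0],[0,0,-1.5,0],[0,0,-2,0]]}}

```text
time: 9.57
position: [0.625, -0.0782, 0.1079]
eef_rot: [-1.649, 2.674, 0.0]
wrist_force: [-0.7, 0.0, -0.7]
grip_width: 0.0111
```

>>> {"method": "send_rows", "body": {"deltas": [[0,0,-0.5,0],[0,0,-1,0],[0,0,-1,0]]}}

```text
time: 9.95
position: [0.6249, -0.0782, 0.1068]
eef_rot: [1.649, -2.674, -0.0]
wrist_force: [-0.1, -0.6, -2.0]
grip_width: 0.0114
```

>>> {"method": "send_rows", "body": {"deltas": [[0,0,-0.5,0],[0,0,-0.5,0]]}}

```text
time: 10.2
position: [0.6249, -0.0783, 0.1064]
eef_rot: [-1.649, 2.674, -0.0]
wrist_force: [0.5, 0.1, 0.2]
grip_width: 0.0113
```

>>> {"method": "send_rows", "body": {"deltas": [[0,0,-0.5,0],[0,0,-0.5,0]]}}

```text
time: 10.45
position: [0.625, -0.0783, 0.1063]
eef_rot: [-1.649, 2.673, -0.0]
wrist_force: [-2.0, 1.4, 3.4]
grip_width: 0.0109
```

The bottom was felt (+3.4 N at TCP z 0.1063, nominal 0.1064), so the key is home. Now turning clockwise.

>>> {"method": "send_rows", "body": {"deltas": [[0,0,0,-4],[0,0,0,-8],[0,0,0,-12],[0,0,0,-16],[0,0,0,-20]]}}

```text
time: 11.08
position: [0.6249, -0.0785, 0.1063]
eef_rot: [1.157, -2.921, 0.001]
wrist_force: [-1.3, -0.5, 3.8]
grip_width: 0.0115
```

```bash
python3 -c "
from h import *
o=observe();R=cv2.Rodrigues(o['eef_rot'])[0];print(o['wrist_force'],o['moment'],np.degrees(np.arctan2(R[1,1],R[0,1])))"
```

```text
[-1.28967355 -0.51902022  3.7517223 ] [-0.1425197   0.4466598   0.06412609] 133.20763577210872
```

>>> {"method": "send_rows", "body": {"deltas": [[0,0,0,-5],[0,0,0,-10],[0,0,0,-15],[0,0,0,-20],[0,0,0,-25],[0,0,0,-30],[0,0,0,-35],[0,0,0,-40]]}}

```text
time: 12.08
position: [0.6248, -0.0786, 0.1064]
eef_rot: [-0.087, 3.14, -0.001]
wrist_force: [-2.9, -1.0, 3.7]
grip_width: 0.011
```

>>> {"method": "send_rows", "body": {"deltas": [[0,0,0,-2],[0,0,0,-4],[0,0,0,-6],[0,0,0,-8]]}}

```text
time: 12.58
position: [0.6248, -0.0785, 0.1063]
eef_rot: [0.129, 3.139, -0.001]
wrist_force: [-2.7, -2.1, 5.7]
grip_width: 0.0114
```

```bash
cat > s.py <<'E'
from h import *
o=observe();R=cv2.Rodrigues(o['eef_rot'])[0];print(o['wrist_force'],o['moment'],np.degrees(np.arctan2(R[1,1],R[0,1])),o['joint_pos'][5])
E
python3 s.py
```

```text
[-2.72167529 -2.12600797  5.66362594] [-0.34656825  0.75530151  0.06654162] 85.27909739863799 -0.1697134715240545
```

>>> {"method": "send_rows", "body": {"deltas": [[0,0,0,-2],[0,0,0,-4],[0,0,0,-4]]}}

```text
time: 12.95
position: [0.6248, -0.0785, 0.1063]
eef_rot: [0.238, 3.133, -0.001]
wrist_force: [-3.3, -0.7, 5.5]
grip_width: 0.0111
```

```bash
python3 s.py
```

```text
[-3.34151871 -0.72872525  5.50720866] [-0.33043864  0.76545777  0.05695465] 81.32626677055296 -0.10072511365361425
```

>>> {"method": "send_rows", "body": {"deltas": [[0,0,0,-1],[0,0,0,-2],[0,0,0,-2]]}}

```text
time: 13.32
position: [0.6248, -0.0785, 0.1063]
eef_rot: [0.292, 3.128, -0.001]
wrist_force: [-2.5, -1.2, 5.2]
grip_width: 0.0112
```

```bash
python3 s.py
```

```text
[-2.49600386 -1.18929653  5.18724516] [-0.27054643  0.72580845  0.07731929] 79.33496243846083 -0.06599066869965063
```

>>> {"method": "send_rows", "body": {"deltas": [[0,0,0,-1],[0,0,0,-2],[0,0,0,-2]]}}

```text
time: 13.7
position: [0.6248, -0.0786, 0.1063]
eef_rot: [0.347, 3.122, -0.001]
wrist_force: [-2.4, -0.4, 5.3]
grip_width: 0.0114
```

```bash
python3 s.py
```

```text
[-2.35770309 -0.38649943  5.29152738] [-0.26474869  0.77225938  0.10203817] 77.3315581222541 -0.03106909758228862
```

>>> {"method": "send_rows", "body": {"deltas": [[0,0,0,-1],[0,0,0,-2],[0,0,0,-2]]}}

```text
time: 14.08
position: [0.6248, -0.0786, 0.1063]
eef_rot: [0.401, 3.116, -0.001]
wrist_force: [-2.6, -1.5, 6.1]
grip_width: 0.0115
```

```bash
python3 s.py
```

```text
[-2.55873681 -1.49061411  6.09790573] [-0.28171054  0.73212115  0.00762585] 75.3348832183177 0.003790456993563834
```

>>> {"method": "send_rows", "body": {"deltas": [[0,0,0,-1],[0,0,0,-2],[0,0,0,-2]]}}

```text
time: 14.45
position: [0.6247, -0.0785, 0.1063]
eef_rot: [0.455, 3.108, -0.001]
wrist_force: [-3.2, -1.3, 5.7]
grip_width: 0.0109
```

```bash
python3 s.py
```

```text
[-3.2043657  -1.280231    5.65685912] [-0.29400768  0.79455128  0.09583788] 73.34954824211209 0.03850271145189562
```

>>> {"method": "send_rows", "body": {"deltas": [[0,0,0,-1],[0,0,0,-2],[0,0,0,-2]]}}

```text
time: 14.82
position: [0.6247, -0.0785, 0.1063]
eef_rot: [-0.509, -3.1, 0.001]
wrist_force: [-3.4, -1.3, 4.4]
grip_width: 0.0112
```

```bash
python3 s.py
```

```text
[-3.37743554 -1.27364224  4.41002658] [-0.34973397  0.82009397  0.26811668] 71.36920041306868 0.0730782610178949
```

>>> {"method": "send_rows", "body": {"deltas": [[0,0,0,-1],[0,0,0,-1]]}}

```text
time: 15.08
position: [0.6247, -0.0785, 0.1063]
eef_rot: [0.535, 3.096, -0.001]
wrist_force: [-3.4, -1.4, 6.0]
grip_width: 0.0114
```

```bash
python3 s.py
```

```text
[-3.4126865  -1.40981508  6.00766139] [-0.32321727  0.85890355  0.4374739 ] 70.38503455573749 0.090294886904685
```

The stop is clear: moment 0.27, then 0.44 N m against about 0.06 while turning. I'll relax slightly, release, then rise straight up.

>>> {"method": "send_rows", "body": {"deltas": [[0,0,0.2,1.5],[0,0,0.2,1.5]]}}

```text
time: 15.32
position: [0.6247, -0.0785, 0.1063]
eef_rot: [-0.495, -3.102, 0.001]
wrist_force: [-4.0, -2.1, 5.5]
grip_width: 0.011
```

>>> {"method": "send_rows", "body": {"deltas": [[0,0,0,0],[0,0,0,0],[0,0,0,0],[0,0,0,0]], "fingers": 0.0}}

```text
time: 15.82
position: [0.625, -0.0781, 0.1058]
eef_rot: [-0.496, -3.102, -0.0]
wrist_force: [-0.6, -0.2, 0.1]
grip_width: 0.0427
```

>>> {"method": "send_rows", "body": {"deltas": [[0,0,5,0],[0,0,15,0],[0,0,30,0],[0,0,50,0],[0,0,80,0],[0,0,110,0],[0,0,140,0],[0,0,140,0]]}}

```text
time: 16.82
position: [0.6266, -0.0786, 0.2503]
eef_rot: [0.495, 3.095, -0.001]
wrist_force: [0.3, 0.1, 0.1]
grip_width: 0.0427
```

>>> {"method": "send_rows", "body": {"deltas": [[-30,30,0,0],[-70,70,0,0],[-110,110,0,0],[-150,150,0,0],[-180,190,0,0],[-200,220,0,0],[-200,220,0,0],[-200,220,0,0]]}}

```text
time: 17.82
position: [0.4251, 0.1416, 0.2459]
eef_rot: [0.495, 3.102, -0.0]
wrist_force: [0.4, -0.5, 0.3]
grip_width: 0.0422
```

```bash
python3 - <<'E'
from h import *
a=[]
for n,(u,v) in(("scene",(205,220)),("top",(355,185))):
    p,d=capture(n);np.savez(f"{n}2.npz",p=p,d=d);a.append(cv2.resize(p[v-60:v+60,u-60:u+60],(400,400),interpolation=cv2.INTER_CUBIC))
    q=p.astype(int);r,g,b=q[...,0],q[...,1],q[...,2]
    c,_=blob(((r>120)&(g<50)&(b<60)).astype(np.uint8),(u-50,v-50,u+50,v+50));print(n,rect(n,c,.136))
cv2.imwrite("pics/end.png",np.hstack(a)[:,:,::-1])
E
```

```text
scene [629.  -78.3  14.3  47.4  74.8]
top [624.6 -77.4  13.2  39.7  73.7]
```

View pics/end.png

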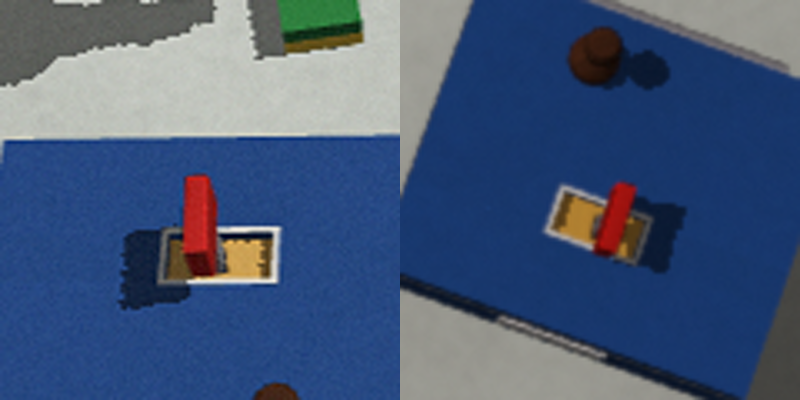

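The end view shows the key upright in the lock, grip across the opening at (200,225) in the scene crop and (615,218) in the top crop. The stamp and pads look in place. Key yaw is -16°, about 87° from the locked zero, so the core is above 1.39 rad even with full play. Handing in.

```bash
python3 - <<'E'
from h import *
for n in("scene","top"):
    a,b=[np.load(f"{n}{i}.npz") for i in(0,2)]
    rois=dict(jar=(415,185,480,250),glue=(340,220,385,272),pads=(220,135,260,180),stamp=(214,272,245,302)) if n=="scene" else dict(jar=(130,120,180,170),glue=(218,130,248,168),pads=(280,265,318,308),stamp=(340,128,366,155))
    print(n,{k:round(float(cv2.absdiff(a['p'][v0:v1,u0:u1],b['p'][v0:v1,u0:u1]).mean()),1) for k,(u0,v0,u1,v1) in rois.items()})
d=np.load("top2.npz")['d'];u,v=pix("top",[.6248,-.078,.139]).astype(int);m=camera_model("top");c=-m['R'].T@m['t']
f=210/np.tan(np.radians(m['vfov']/2));q=np.median(d[v-1:v+2,u-1:u+2]);X=m['R'].T@(q*np.array([(u-m['cx'])/f,(v-m['cy'])/f,1])-m['t']);print("key top z",X)
sign_off()
E
```

```text
scene {'jar': 3.8, 'glue': 3.9, 'pads': 3.8, 'stamp': 3.5}
top {'jar': 6.1, 'glue': 7.8, 'pads': 6.9, 'stamp': 3.6}
key top z [ 0.62544228 -0.07699667  0.13766077]
the job is handed in; nothing more can be done
```

The box should be unlocked: the key went from the wooden block into the lock, was turned clockwise to its stop, and was left standing there. I handed the job in at about 18 s. The hand-in reports no verdict, so this rests on my own checks.

- **Fully home:** the key slid in without resistance, and the bottom was felt at about 3–4 N. The TCP was then at z 0.1063 m, against 0.1064 m expected. Afterwards the depth camera put the key's top at 137.7 mm, against 139 mm nominal, which is within the calibration error.
- **Turned to the stop:** the turning moment rose from about 0.06 N m to 0.44 N m at the stop. The final picture shows the key about 87° from the locked position, so the core is at about 1.4 rad allowing for the key's play.
- **Released and upright:** the fingers opened cleanly, the arm is well away, and the wrist force is near zero.
- **Bystanders:** the jar, glue bottle, sticky pads and stamp show only noise-level change between the first and last pictures.
- **Disagreement:** the scene camera placed the grip about 4 mm off in x from the top camera. I put this down to the grip's side face being in its outline. The top view and the TCP position agree within about 1 mm.

I viewed seven pictures in all.

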